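# Load a label reel on the counter dispenser

## Robot

A 6-joint arm with a two-finger parallel gripper is mounted at the origin on the work surface. World frame = base frame: x ahead of the robot, y to its left, z up, the work surface at z = 0. Lengths are in m, angles in rad, forces in N, time in s.
With the tool pointing down it reaches from about 0.4 to 0.925 m from the base axis. Payload 12.5 kg.
Tool frame: the origin (TCP) lies midway between the tips of the shut fingers; the grasp point (between the pads) lies grip_depth behind it (grip_depth is the distance from the TCP to the grasp point, in m); z points along the fingers, y is the line along which they close (so a half turn about z gives the same grasp; the last joint's range is limited). The gripper opens to 95 mm and grips with 3 to 60 N. Pads are 20 mm wide; open, the fingers measure 119 mm over their backs; the gripper's body (75 mm by 180 mm) begins 59 mm behind the grasp point.
Start: joints at [-1.214, 0.491, 1.559, -0, 1.092, -0.106], TCP at [0.279, -0.559, 0.215] pointing down, gripper open.
Joint ranges: [-3.1, 3.1], [-0.84, 2.19], [0.05, 2.79], [-1.13, 4.28], [0.06, 2.93], [-2.69, 2.69]. Speed limits (rad/s): [2.22, 2.22, 2.79, 3.14, 3.14, 3.14].

## Interface

Orientations are given as a 3x3 rotation matrix whose columns are the frame's x, y, z axes.
In Python, from bench import reach, move_straight, set_joints, gripper_to, dwell, solve_ik, get_state, read_camera, get_calibration, IKError, close_job, grip_depth gives the robot as it stands. Calls block until the motion is done:
- reach(position, orientation): joint-space move of the TCP to a pose.
- move_straight(position, velocity=0.15, rot=None): straight line of the TCP; rot=None keeps the orientation; velocity is the mean speed in m/s.
- set_joints(angles): joint-space move.
- gripper_to(opening, grasp_force=None): finger opening in m; grasp_force is the grip in N (None keeps the last); returns when the fingers have stopped.
- dwell(seconds).
- solve_ik(position, orientation): joint angles nearest the present ones, or None.
- get_state(): the state.
- read_camera(name): name is "scene" or "top"; returns the picture (480x640x3 uint8, red, green, blue); there is no depth.
- get_calibration(name): a dict with "mtx" (3x3 intrinsics, pixels), "k1" (the pictures are not rectified: a ray, as slopes to the right and down, at radius r is drawn at 1 + k1 r^2 times it, then the intrinsics apply), "R" (3x3) and "t" (3): a world point X has camera coordinates R X + t. Camera axes: x right, y down, z forward; pixel columns grow to the right and rows downward; lengths in m; the calibration is good to about 2 mm. A picture is of the moment at which its call begins. get_calibration takes no time and is no camera call.
A pose or a line that the arm cannot do raises IKError and nothing moves.
- close_job(): hands the job in; it is judged then, once.
The state is a dict: "clock": time; "joint_positions": joint angles; "dq": joint speeds; "tau": joint torques, N m; "ee_pos": TCP position; "ee_rot": TCP orientation; "force": force on the tool from outside, world axes, zero at the start; "wrist_torque": the same for the moment, N m; "finger_gap": finger opening in m; "gripper_force": force on a finger pad.
Only numpy, scipy, OpenCV 4.12 (cv2) and the standard library are available. Lean on these libraries where they do the work, as an engineer would, in place of code of your own. Each camera call takes 0.05 s, during which the arm holds its last target. There are 200 camera calls.

## Task

Load the label reel on the counter dispenser: first stand it on the dispenser's two rails, midway between the cheeks and lined up with the holes. Then take the stepped wooden spindle (the rod with a thicker handle) and push it, from the side with the knob, through the clamp cheek, the reel's core and the other cheek until its shoulder is fully home, and let go; finally turn the T-shaped clamp knob clockwise (seen from above) until it grips the spindle tight. Leave the two other dowels, the stamp and the jar where they are.

Things in the scene. Friction and masses are not known exactly. Their poses are not given: they have to be found in the camera images.
- dispenser: Grey label dispenser fixed to the counter, base 110 (x) x 150 (y) x 10 mm. Origin: on the counter, midway between its two upright cheeks; y: spindle axis; z up. Cheeks 70 wide, tops at z 103: clamp cheek (20 thick, with knob) at y -66 to -46, plain cheek at y 46 to 58 mm. Two 10 mm rails along y at x -28 and 28, z 44, join them: a reel standing on them has its core in line with the holes.
- clamp_hole (a point): Centre of the round 20 mm hole (along y) at the clamp cheek's outer face: dispenser x 0, y -66, z 85 mm; axes as the dispenser's. The spindle goes in here, towards +y.
- plain_hole (a point): Centre of the plain cheek's round 20 mm hole at its inner face: dispenser x 0, y 46, z 85 mm. The cheek is 12 mm thick.
- clamp_knob (a joint): Angle of the clamp knob on top of the clamp cheek: 0 = slack, grows clockwise seen from above, stop at 1.5. Starts below 0.4. Drives the clamp shoe down 4 mm per rad; the shoe meets a spindle lying in the hole at about 1.1 to 1.2 rad, then presses on it. Takes about 0.1 N m and stays where it is left.
- clamp_knob_grip (a point): Centre of the knob's black T-bar, on its vertical axis (dispenser x 0, y -56, z 121.5 mm). Bar 44 long, 12 wide, 21 high (z 111 to 132 mm). The point turns with the knob: its x lies along the 44 mm length, which is the dispenser's x at joint value 0.
- clamp_shoe: Small brass shoe, 10 x 12 x 8 mm, coming down through the top of the clamp cheek's hole onto the spindle. Origin: centre of its underside (at knob 0 flush with the top of the hole).
- reel: White label reel: two flanges of 90 mm diameter, 4 mm thick, 32 mm over their outer faces, labels wound to 76 mm diameter, open core of 28 mm diameter. Origin: its centre; y: core axis (level); it may be turned about y by any angle and either way round is right. 0.12 kg. Can be pinched from above across the flanges (32 mm). On the dispenser's rails its centre is at z 85 mm.
- reel_rack: White rack, 90 x 70 mm, fixed, on which the reel starts; origin: centre of its underside, y along the reel's axis. End walls 25 mm high at y -32 and 32 mm. The reel's centre is 62 mm above the counter, its top 107 mm.
- spindle: Stepped wooden rod, 198 mm long, in one of the rod rest's notches, axis 27 mm above the counter. Origin: on its axis at the shoulder; y along it to the thin end (may roll about y). Handle 26 mm diameter from y -60 to 0; shank 16 mm diameter from 0 to 138, last 12 mm tapering to 8. 0.05 kg, balance at y 16. Home: shoulder against the clamp cheek, tip 14 mm out of the plain cheek.
- spindle_tip (a point): Centre of the spindle's thin end (y = 138 mm).
- spindle_grip (a point): On the axis in the middle of the spindle's handle (y = -32 mm), the place to grip it across 26 mm.
- rod_rest: Wooden rest fixed to the counter: two cross bars (190 mm along x, at y -45 and 45 mm) with V notches at x -64, 0 and 64 mm, tops 33 mm high. Origin: centre, on the counter. Three rods lie along its y; which lies in which notch varies. The spindle's handle overhangs to -y.
- thick_dowel: Bystander: plain wooden dowel, 26 mm diameter, 190 mm long, in a notch of the rest (top 47 mm high). Origin: on its axis; it runs from y -42 to 148 mm.
- thin_dowel: Bystander: plain wooden dowel, 20 mm diameter, 160 mm long, in a notch of the rest (top 40 mm high). Origin: on its axis; it runs from y -30 to 130 mm.
- stamp: Bystander: turned dark wooden hand stamp, 48 mm diameter, 80 mm high, standing. Origin: centre of its underside.
- jar: Bystander: glass jar with lid, 60 mm diameter, 110 mm high, standing. Origin: centre of its underside.
Not all that is in view belongs to the job. Of the things like the dispenser, leave any that is green; of the rest the smaller one is meant.

How it is judged:
On the way, in this order (a step that is already met when the one before it is completed fails the run):
1. the reel stands on the dispenser's rails, midway between the cheeks, core in line with the holes, let go (x of reel in the frame of dispenser between -0.006 and 0.006 m and y of reel in the frame of dispenser between -0.012 and 0.012 m and z of reel in the frame of dispenser between 0.079 and 0.091 m and angle between the y axis of reel and the y axis of dispenser, either way round below 0.12 rad and linear speed of each of reel, spindle below 0.01 m/s and contact force between the fingers and reel below 0.1 N and contact force between the fingers and spindle below 0.1 N), for 0.2 s.
2. the spindle is through both cheeks and the reel's core, its shoulder home against the clamp cheek, let go (x of reel in the frame of dispenser between -0.006 and 0.006 m and y of reel in the frame of dispenser between -0.012 and 0.012 m and z of reel in the frame of dispenser between 0.079 and 0.091 m and angle between the y axis of reel and the y axis of dispenser, either way round below 0.12 rad and y of spindle in the frame of dispenser between -0.07 and -0.062 m and x of spindle in the frame of dispenser between -0.005 and 0.005 m and z of spindle in the frame of dispenser between 0.08 and 0.09 m and y of spindle_tip in the frame of dispenser between 0.068 and 0.076 m and angle between the y axis of spindle and the y axis of dispenser, either way round below 0.06 rad and contact force between the fingers and spindle below 0.1 N), for 0.2 s.
3. the clamp knob is turned clockwise until its shoe grips the spindle (y of spindle in the frame of dispenser between -0.07 and -0.062 m and x of spindle in the frame of dispenser between -0.005 and 0.005 m and z of spindle in the frame of dispenser between 0.08 and 0.09 m and y of spindle_tip in the frame of dispenser between 0.068 and 0.076 m and angle between the y axis of spindle and the y axis of dispenser, either way round below 0.06 rad and value of joint clamp_knob above 0.95 rad and contact force between clamp_shoe and spindle above 1 N), for 0.2 s.
At the end, for the whole second after the job is handed in: Reel on the rails, within 12 mm of midway, 6 mm and 0.12 rad of the hole line; spindle through both holes, shoulder within 4 mm of the clamp cheek, within 5 mm and 0.06 rad of the hole line; knob past 0.95 rad, shoe pressing on the spindle (over 1 N); all let go and at rest (all of step 1 and all of step 3); the robot touches nothing.
It fails at once if the thick dowel is shifted by more than 30 mm or knocked over (distance of thick_dowel from where it was at the start of the episode above 0.03 m).
It fails at once if the thin dowel is shifted by more than 30 mm or knocked over (distance of thin_dowel from where it was at the start of the episode above 0.03 m).
It fails at once if the stamp is shifted by more than 30 mm or knocked over (distance of stamp from where it was at the start of the episode above 0.03 m or angle between stamp's own z axis and vertical above 0.5 rad).
It fails at once if the jar is shifted by more than 30 mm or knocked over (distance of jar from where it was at the start of the episode above 0.03 m or angle between jar's own z axis and vertical above 0.5 rad).
It also fails if it takes over 70 s, if anything falls off the work surface, if the arm or the gripper's body presses on something with over 40 N, if the wrist force passes 120 N, or if a joint passes its speed limit or range.

## Working session

There is one attempt and no reset: what is moved stays moved. The work goes in short steps, each a Python script; the robot and the scene stay as the last script left them, time stands still between calls to the robot, and variables do not carry over. Pictures are saved under pics/ and viewed, at most 10 in all, crops included, and the job is handed in when it is done.

```bash
ls; mkdir -p pics
python3 - <<'E'
from bench import *
import cv2
for n in("scene","top"):
    cv2.imwrite(f"pics/{n}0.png",read_camera(n)[:,:,::-1]); c=get_calibration(n); print(n,c, -c["R"].T@c["t"])
print(grip_depth,get_state())
E
```

```text
pics
scene {'mtx': array([[613.90893126,   0.        , 307.00438778],
       [  0.        , 613.90893126, 244.4713515 ],
       [  0.        ,   0.        ,   1.        ]]), 'k1': -0.08152067562662135, 'R': array([[ 0.85371879,  0.52072715, -0.00273099],
       [ 0.30024532, -0.49651593, -0.81444747],
       [-0.42546089,  0.69448914, -0.58023087]]), 't': array([-0.43693449, -0.05971109,  1.62391545])} [ 1.08185967 -0.9299155   0.89242107]
top {'mtx': array([[514.14044328,   0.        , 320.97041003],
       [  0.        , 514.14044328, 239.59025594],
       [  0.        ,   0.        ,   1.        ]]), 'k1': -0.13065091823690492, 'R': array([[ 0.02274722, -0.99952849, -0.02062452],
       [-0.99077255, -0.01978124, -0.13408374],
       [ 0.13361254,  0.02348424, -0.99075536]]), 't': array([0.03237351, 0.48905605, 1.24419578])} [0.31756675 0.01281339 1.29893579]
0.0188 {'clock': 0.1, 'joint_positions': array([-1.21357868e+00,  4.91502308e-01,  1.55939508e+00, -4.28563088e-06,
        1.09169793e+00, -1.05631963e-01]), 'dq': array([ 0.00130754, -0.00251652, -0.00280834, -0.00045807, -0.00052783,
        0.00154304]), 'tau': array([ 2.72721743e-03, -6.13626337e+01, -2.58607078e+01,  6.93976530e-02,
        4.70334012e-02, -5.68100882e-05]), 'ee_pos': array([ 0.27898734, -0.55903414,  0.21411604]), 'ee_rot': array([[ 8.94782917e-01,  4.46501294e-01, -3.54161999e-04],
       [ 4.46501423e-01, -8.94782431e-01,  9.38035506e-04],
       [ 1.01936133e-04, -9.97471983e-04, -9.99999497e-01]]), 'force': array([-0.44502916,  0.02856789,  0.38152992]), 'wrist_torque': array([-0.00279874,  0.0015256 ,  0.00922443]), 'gripper_force': 0.0, 'finger_gap': 0.09521498044446984}
```

View pics/scene0.png

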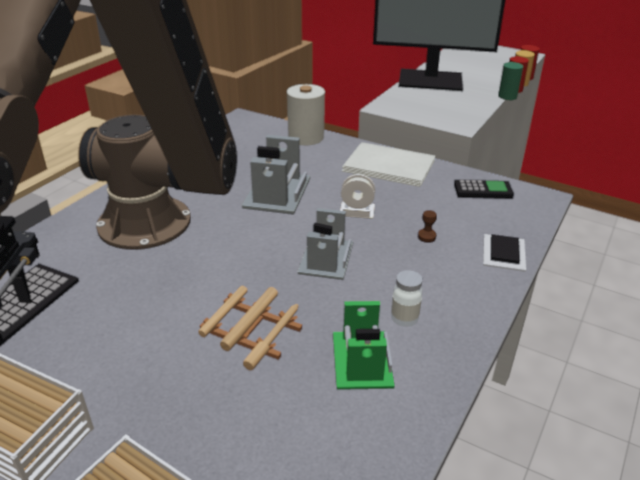

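View pics/top0.png

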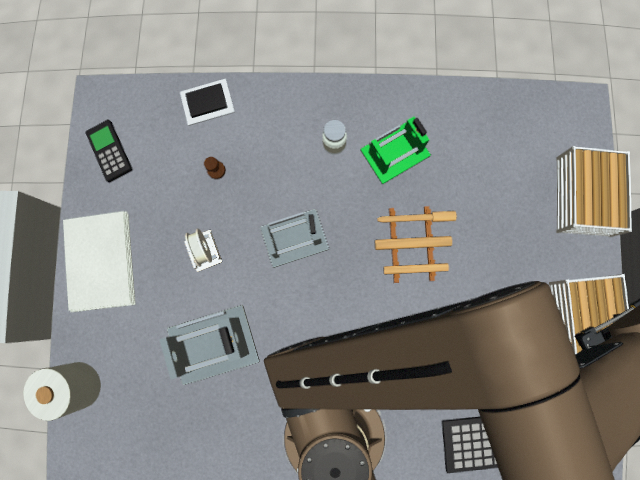

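Run:
```python
import cv2,numpy as np
t=cv2.imread("pics/top0.png"); s=cv2.imread("pics/scene0.png")
a=cv2.resize(t[195:290,175:335],None,fx=5,fy=5,interpolation=cv2.INTER_CUBIC)[:, :800]
cv2.imwrite("pics/c1.png",a)
cv2.imwrite("pics/c2.png",cv2.resize(t[195:295,365:465],None,fx=5.5,fy=5.5,interpolation=cv2.INTER_CUBIC))
cv2.imwrite("pics/c3.png",cv2.resize(s[165:280,290:390],None,fx=5,fy=5,interpolation=cv2.INTER_CUBIC))
```

```text
(no output)
```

View pics/c1.png

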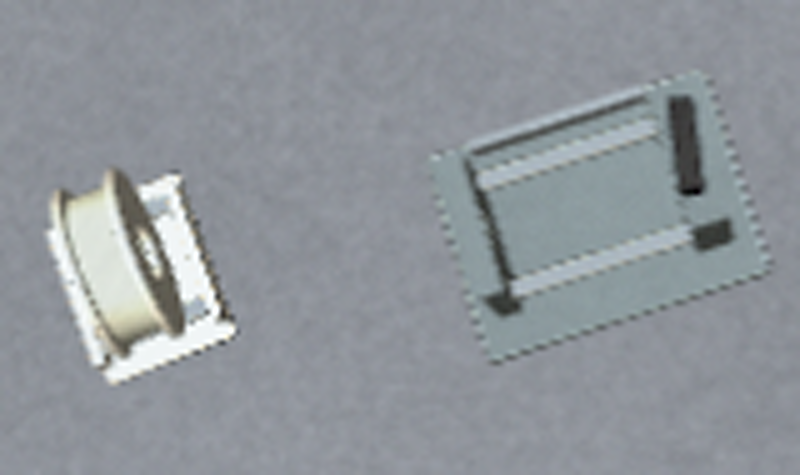

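View pics/c2.png

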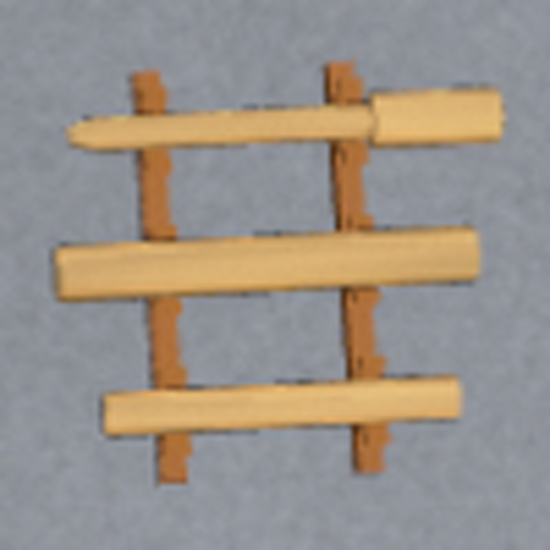

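View pics/c3.png

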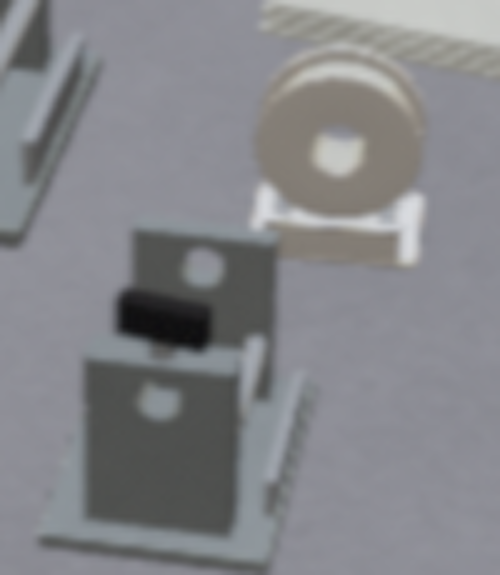

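Top view: the small grey dispenser is at (295,238), with its knob (clamp) side to the right. The reel is at (202,249). The spindle is the uppermost rod in the rest, with its handle right at (445,216) and tip at (377,219). Next I'll measure these.

```bash
cat > vis.py <<'E'
import cv2,numpy as np
from bench import get_calibration
C={n:get_calibration(n) for n in("scene","top")}
def ray(n,p):
    c=C[n];K=c["mtx"];d=(np.array(p,float)-K[:2,2])/K[0,0]
    r=np.linalg.norm(d);s=r
    for _ in range(20): s=r/(1+c["k1"]*s*s)
    d=d*(s/r if r else 1)
    return -c["R"].T@c["t"], c["R"].T@np.array([d[0],d[1],1])
def on(n,p,z):
    o,d=ray(n,p);return o+d*(z-o[2])/d[2]
def tri(p1,p2):
    o1,d1=ray("scene",p1);o2,d2=ray("top",p2)
    s=np.linalg.lstsq(np.c_[d1,-d2],o2-o1,rcond=None)[0]
    a,b=o1+s[0]*d1,o2+s[1]*d2
    return (a+b)/2,np.linalg.norm(a-b)
def proj(n,X):
    c=C[n];q=c["R"]@np.array(X)+c["t"];d=q[:2]/q[2];d=d*(1+c["k1"]*(d@d));return c["mtx"][:2,:2]@d+c["mtx"][:2,2]
def blob(m,roi):
    x0,y0,x1,y1=roi;k=np.zeros_like(m);k[y0:y1,x0:x1]=m[y0:y1,x0:x1]
    cs=cv2.findContours(k,cv2.RETR_EXTERNAL,cv2.CHAIN_APPROX_NONE)[0]
    return max(cs,key=cv2.contourArea)
E
python3 - <<'E'
from vis import *
np.set_printoptions(precision=4,suppress=True)
t=cv2.imread("pics/top0.png");s=cv2.imread("pics/scene0.png")
# dispenser base
b,g,r=[t[:,:,i].astype(int) for i in range(3)]
print("disp px",t[240,285],"counter",t[280,285])
m=((g-r>=7)|(t.max(2)<80)).astype(np.uint8)*255
m=cv2.morphologyEx(m,cv2.MORPH_CLOSE,np.ones((3,3)))
c=blob(m,(250,200,340,275)); h=cv2.convexHull(c)
box=cv2.boxPoints(cv2.minAreaRect(h)); P=np.array([on("top",p,.005) for p in box]);print("base",box.tolist(),"\n",P,"ctr",P.mean(0),"sides",np.linalg.norm(P[1]-P[0]),np.linalg.norm(P[2]-P[1]))
# knob
kt=blob(((t.max(2)<60)*255).astype(np.uint8),(305,210,320,237)); ks=blob(((s.max(2)<35)*255).astype(np.uint8),(308,218,336,240))
for n,k in(("top",kt),("scene",ks)): print(n,cv2.minAreaRect(k),cv2.contourArea(k))
kc=tri(cv2.minAreaRect(ks)[0],cv2.minAreaRect(kt)[0]);print("knob",kc)
kb=cv2.boxPoints(cv2.minAreaRect(kt));print("knob corners",np.array([on("top",p,.132) for p in kb]))
# rods: light wood
hsv=cv2.cvtColor(t,cv2.COLOR_BGR2HSV)
print("rod hsv",hsv[217,420],hsv[217,445],"bar",hsv[230,393])
m=((hsv[:,:,0]<30)&(hsv[:,:,1]>70)&(t[:,:,2]>185)).astype(np.uint8)*255
c=blob(m,(370,205,465,228)).reshape(-1,2)
W=np.array([on("top",p,.027) for p in c])
ctr=W.mean(0);u=np.linalg.svd((W-ctr)[:,:2])[2][0];u*=np.sign(u[1]);q=(W-ctr)[:,:2]@u;v=(W-ctr)[:,:2]@[-u[1],u[0]]
print("spindle ext",q.min(),q.max(),"len",np.ptp(q),"u",u,"c",ctr)
for a in np.arange(0,.2,.02):
    k=(q-q.min()>=a)&(q-q.min()<a+.02);print(round(a,2),v[k].min(),v[k].max())
# reel
print("reel",t[245,200],t[250,212],s[200,345],s[190,340],s[210,350])
E
```

```text
disp px [157 154 139] counter [157 150 147]
base [[255.49998474121094, 223.49998474121094], [316.4000244140625, 203.1999969482422], [331.70001220703125, 249.09999084472656], [270.79998779296875, 269.39996337890625]] 
 [[0.5303 0.2123 0.005 ]
 [0.5861 0.0574 0.005 ]
 [0.4683 0.0158 0.005 ]
 [0.4135 0.1687 0.005 ]] ctr [0.4995 0.1135 0.005 ] sides 0.1646376899529127 0.12489824098913685
top ((312.5, 231.5), (3.0, 3.0), 0.0) 3.5
scene ((322.6922912597656, 229.53848266601562), (16.86598777770996, 6.275716304779053), 11.309932708740234) 82.0
knob (array([0.5035, 0.0662, 0.1118]), np.float64(0.017226688261049217))
knob corners [[0.4897 0.0637 0.132 ]
 [0.4967 0.0639 0.132 ]
 [0.4968 0.057  0.132 ]
 [0.4899 0.0568 0.132 ]]
rod hsv [ 18 120 217] [ 19 119 225] bar [ 14 166 172]
spindle ext -0.09686065654862032 0.10100462033565719 len 0.19786527688427752 u [-0.0683  0.9977] c [ 0.5511 -0.1996  0.027 ]
0.0 -0.009394531742443873 0.009318185870135918
0.02 -0.01254049709030116 0.010919562037575777
0.04 -0.010919945845812407 0.010088453718876851
0.06 -0.004435858058954927 0.006472656924428915
0.08 -0.00722516003783304 0.005640237489881946
0.1 -0.0063361005890717175 0.006634165153631628
0.12 -0.0069320934335980675 0.006275598874036459
0.14 -0.005699009431295202 0.005437901989406258
0.16 -0.006659319414926013 0.0065386891488503785
0.18 -0.004835256889257528 0.00605754819796223
reel [235 237 232] [246 245 241] [116 124 129] [143 137 137] [147 152 155]
```

Run:
```python
from vis import *
np.set_printoptions(precision=4,suppress=True)
t=cv2.imread("pics/top0.png");s=cv2.imread("pics/scene0.png")
def subline(a,b,img,sgn=1):  # refine base edge: max gradient of (g-r) across nominal line a-b
    a,b=np.array(a,float),np.array(b,float);d=(b-a)/np.linalg.norm(b-a);n=np.array([-d[1],d[0]]);pts=[]
    for f in np.linspace(.12,.88,60):
        k=np.arange(-4,4.01,.25);L=a+f*(b-a)+k[:,None]*n
        pr=cv2.remap(img,L[:,0].astype(np.float32)[None],L[:,1].astype(np.float32)[None],cv2.INTER_LINEAR)[0]
        gr=np.abs(np.gradient(cv2.GaussianBlur(pr[:,None],(1,7),0)[:,0]));pts.append(L[gr.argmax()])
    return cv2.fitLine(np.float32(pts),cv2.DIST_HUBER,0,.01,.01).ravel(),np.array(pts)
gr=cv2.GaussianBlur(t[:,:,1].astype(np.float32)-t[:,:,2].astype(np.float32),(3,3),0)
cs=[(261,226),(273,267.3),(329,249),(316,209)]
L=[subline(cs[i],cs[(i+1)%4],gr)[0] for i in range(4)]
def X(l,m):
    s=np.linalg.solve(np.c_[l[:2],-m[:2]],m[2:]-l[2:]);return l[2:]+s[0]*l[:2]
K=[X(L[i-1],L[i]) for i in range(4)];P=np.array([on("top",p,.005) for p in K])
print(np.array(K),"\n",P,P.mean(0),[np.linalg.norm(P[i]-P[(i+1)%4]) for i in range(4)])
y=(P[0]+P[1]-P[2]-P[3]);x=(P[3]+P[0]*0+P[0]-P[1]-P[2]);print("yaw from y",np.arctan2(-y[0],y[1]),"from x",np.arctan2((P[0]+P[3]-P[1]-P[2])[1],(P[0]+P[3]-P[1]-P[2])[0]))
for th in(70,90,110):
    kt=blob(((t.max(2)<th)*255).astype(np.uint8),(305,210,322,237));r=cv2.minAreaRect(kt);ks=blob(((s.max(2)<th-40)*255).astype(np.uint8),(308,218,336,240));q=cv2.minAreaRect(ks)
    print(th,r,q,"knob",tri(q[0],r[0]))
    o=cv2.fitLine(kt,cv2.DIST_L2,0,.01,.01).ravel();A=on("top",o[2:]-8*o[:2],.13);B=on("top",o[2:]+8*o[:2],.13);print("bar dir",(A-B)/np.linalg.norm(A-B))
# reel near flange in scene (duller) by threshold
g=cv2.cvtColor(s,cv2.COLOR_BGR2HSV)
print("flange row",[s[188,x].tolist() for x in range(338,380,3)])
m=((s[:,:,2].astype(int)-s[:,:,0]>=8)&(s.max(2)<190)).astype(np.uint8)*255
c=blob(m,(335,170,380,209));e=cv2.fitEllipse(cv2.convexHull(c));print("ell",e,on("scene",e[0],.062))
# rack edge in top, bright mask
w=cv2.GaussianBlur(t[:,:,1],(3,3),0)
rc=[(211,230),(222,261),(197,271.4)]
M=[subline(rc[i],rc[i+1],w.astype(np.float32))[0] for i in range(2)]
for l in M:
    A=on("top",l[2:]-8*l[:2],.02);B=on("top",l[2:]+8*l[:2],.02);d=(A-B)[:2];print("rack edge",l,"dir",d/np.linalg.norm(d))
big=cv2.resize(t[220:275,180:230],None,fx=10,fy=10,interpolation=cv2.INTER_CUBIC)
cv2.imwrite("pics/c4.png",big)
```

```text
[[260.4384 229.0539]
 [272.2032 267.0184]
 [328.9565 248.823 ]
 [316.1867 211.3782]] 
 [[0.5162 0.199  0.005 ]
 [0.4196 0.1653 0.005 ]
 [0.4689 0.0227 0.005 ]
 [0.5647 0.0574 0.005 ]] [0.4923 0.1111 0.005 ] [np.float64(0.10229142950808726), np.float64(0.15088159747254348), np.float64(0.10191325361325523), np.float64(0.1496632228997542)]
yaw from y 0.33157765474560985 from x 0.3412075488063378
70 ((311.86029052734375, 223.95199584960938), (18.502920150756836, 4.09707498550415), 82.40535736083984) ((322.5, 229.50001525878906), (16.249887466430664, 5.5783185958862305), 14.03624439239502) knob (array([0.5136, 0.0632, 0.1187]), np.float64(0.001398703055583078))
bar dir [0.9868 0.1617 0.    ]
90 ((311.6244812011719, 223.68341064453125), (19.09765625, 4.757893085479736), 82.40535736083984) ((322.4529724121094, 228.71176147460938), (18.11369514465332, 8.568753242492676), 12.528807640075684) knob (array([0.5136, 0.0635, 0.1207]), np.float64(0.0007811277438303668))
bar dir [0.9896 0.1441 0.    ]
110 ((311.75244140625, 223.52474975585938), (19.502729415893555, 5.174193859100342), 84.2894058227539) ((322.8705749511719, 228.5823516845703), (19.30681037902832, 10.087267875671387), 12.528807640075684) knob (array([0.5143, 0.0635, 0.1212]), np.float64(0.001619052239250324))
bar dir [0.9872 0.1596 0.    ]
flange row [[149, 141, 141], [139, 137, 139], [120, 127, 133], [118, 125, 131], [118, 125, 131], [116, 123, 129], [116, 123, 129], [116, 123, 129], [116, 124, 130], [117, 125, 131], [119, 126, 132], [127, 135, 141], [128, 131, 136], [147, 139, 138]]
ell ((357.74053955078125, 191.18772888183594), (33.08946990966797, 33.54653549194336), 49.838783264160156) [0.4612 0.3421 0.062 ]
rack edge [  0.3344   0.9424 216.2871 250.8808] dir [0.925  0.3799]
rack edge [  0.9233  -0.3841 208.8881 266.4545] dir [-0.4049  0.9144]
```

View pics/c4.png

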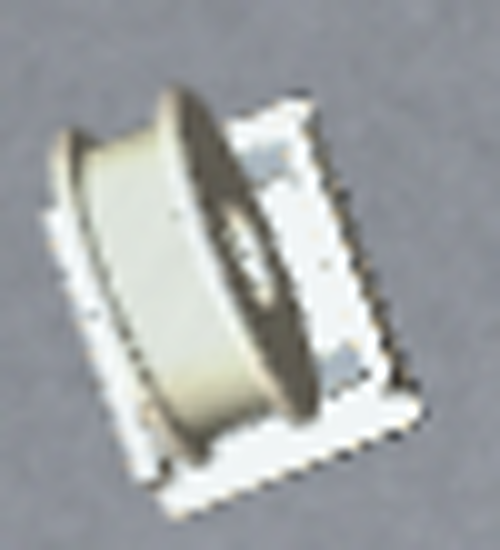

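```bash
cat > rob.py <<'E'
from bench import *
import numpy as np
np.set_printoptions(precision=4,suppress=True)
O=np.array([0.4951,0.1163,0]);YAW=0.335
def Rz(a): return np.array([[np.cos(a),-np.sin(a),0],[np.sin(a),np.cos(a),0],[0,0,1]])
D=lambda x,y,z: O+Rz(YAW)@np.array([x,y,z])
def tool(a,p,span=0):  # pointing down, closing line at world angle a (mod pi), wrist nearest centre (also after turning by span)
    best=None
    for k in(-1,0,1):
        b=a+k*np.pi;y=np.array([np.cos(b),np.sin(b),0]);z=np.array([0,0,-1.]);R=np.c_[np.cross(y,z),y,z]
        q=solve_ik(np.array(p),R)
        if q is None: continue
        q2=solve_ik(np.array(p),Rz(span)@R)
        if q2 is None: continue
        c=max(abs(q[5]),abs(q2[5]))
        if best is None or c<best[0]: best=(c,R)
    return best[1]
def st(m=""):
    s=get_state();print(m,"t%.2f"%s["clock"],s["ee_pos"],"F",s["force"],"T",s["wrist_torque"],"gap%.4f gf%.1f"%(s["finger_gap"],s["gripper_force"]))
E
python3 - <<'E'
from vis import *
from rob import *
for z in(0,.025):
    e=on("top",(216.5,245.8),z);print("rack ctr",z,e+.035*np.array([-.389,.921,0]))
h=on("top",(205,246),.062);print("hole face->ctr",h+.016*np.array([-.389,.921,0]))
for p,n in(((.455,.357,.071),"reel"),((.556,-.268,.008),"sp")):
    a={"reel":np.pi/2+.4,"sp":.068}[n];R=tool(a,p);print(n,solve_ik(np.array(p),R))
for X in((0,-66,85),(0,46,85)): print("expected hole px",proj("scene",D(*np.array(X)/1000)))
s=cv2.imread("pics/scene0.png")
E
```

```text
rack ctr 0 [0.4577 0.344  0.    ]
rack ctr 0.025 [0.4547 0.3383 0.025 ]
hole face->ctr [0.4566 0.3409 0.062 ]
reel [ 0.5511  0.6059  1.8104 -0.      0.7252 -1.4197]
sp [-0.5561  0.7387  1.7411 -0.      0.6619 -0.6241]
expected hole px [321.1751 244.2204]
expected hole px [330.1156 217.8954]
```

Run:
```python
from vis import *
from rob import *
a=on("scene",(357.6,194),.062)+.016*np.array([-.389,.921,0]);print("scene reel",a)
p=np.array([.4564,.342,.071]);R=tool(np.pi/2+.40,p)
gripper_to(.080,20)
reach(p+[0,0,.10],R);move_straight(p,.12);st("down")
gripper_to(.02,20);st("grip")
move_straight(p+[0,0,.15],.2);st("up")
cv2.imwrite("pics/s1.png",read_camera("scene")[130:330,270:470][:,:,::-1].repeat(3,0).repeat(3,1))
```

```text
scene reel [0.4614 0.3437 0.062 ]
down t4.83 [0.4567 0.3422 0.0716] F [-1.0418 -1.0199  0.5425] T [ 0.1596 -0.1049  0.067 ] gap0.0800 gf0.0
grip t5.66 [0.4564 0.342  0.071 ] F [0.1167 0.2715 0.2469] T [ 0.2462 -0.0541  0.0089] gap0.0317 gf20.0
up t6.56 [0.456  0.3417 0.2199] F [-0.159   0.2869 -1.8569] T [ 0.109  -0.1488 -0.038 ] gap0.0322 gf20.0
```

View pics/s1.png

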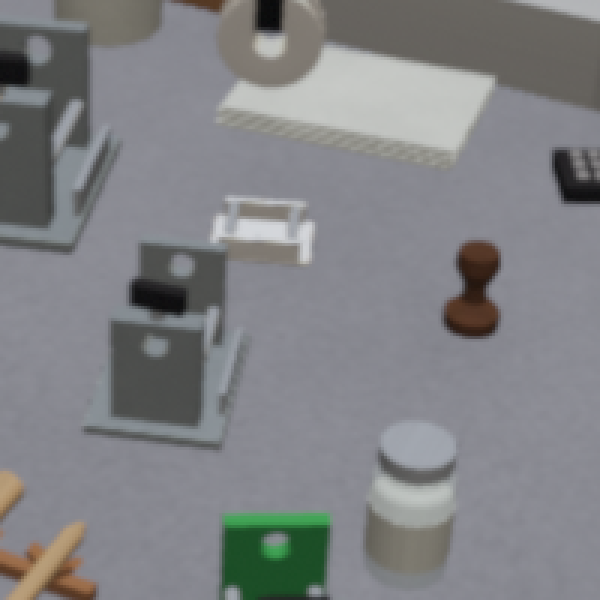

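The reel is held with a 32 mm gap, and the finger is centred on it at about (268,15) in the crop. Now I'll place it.

Run:
```python
from vis import *
from rob import *
p=D(0,0,.22);R=tool(np.pi/2+YAW,p)
move_straight(p,.2,rot=R);move_straight(D(0,0,.110),.15);st()
for z in np.arange(.106,.0885,-.002):
    move_straight(D(0,0,z),.05);s=get_state()
    if s["force"][2]>4: break
st("low")
gripper_to(.05);st("rel")
move_straight(D(0,0,.20),.2)
t=read_camera("top");cv2.imwrite("pics/t2.png",t[:,:,::-1]);s=read_camera("scene")
cv2.imwrite("pics/s2.png",s[165:285,280:400][:,:,::-1].repeat(5,0).repeat(5,1))
```

```text
Traceback (most recent call last):
bench.IKError: the arm cannot follow that straight line within its joint ranges
```

Run:
```python
from vis import *
from rob import *
p=D(0,0,.22);R=Rz(YAW-.40)@get_state()["ee_rot"]
q=solve_ik(p,R);print(get_state()["joint_positions"],q)
if q is None: R=tool(np.pi/2+YAW,p)
reach(p,R);move_straight(D(0,0,.110),.15);st()
for z in np.arange(.106,.0885,-.002):
    move_straight(D(0,0,z),.05);s=get_state()
    if s["force"][2]>4: break
st("low")
gripper_to(.05);st("rel")
move_straight(D(0,0,.20),.2)
t=read_camera("top");cv2.imwrite("pics/t2.png",t[:,:,::-1]);s=read_camera("scene")
cv2.imwrite("pics/s2.png",s[165:285,280:400][:,:,::-1].repeat(5,0).repeat(5,1))
```

```text
[ 0.5272  0.408   1.6892 -0.      1.0466 -1.4436] [ 0.1012  0.3208  1.8312 -0.001   0.9916 -1.8041]
 t8.41 [0.4954 0.1167 0.1106] F [ 0.2525 -0.5435 -1.9005] T [ 0.1159 -0.1312 -0.0312] gap0.0321 gf20.0
low t9.91 [0.4953 0.1163 0.0963] F [-0.5272 -1.4224  4.1307] T [-0.0038 -0.0138 -0.0025] gap0.0319 gf20.0
rel t10.47 [0.4951 0.1163 0.096 ] F [-0.3638  0.1932  0.6996] T [ 0.1556 -0.1047  0.0212] gap0.0500 gf0.0
```

View pics/s2.png

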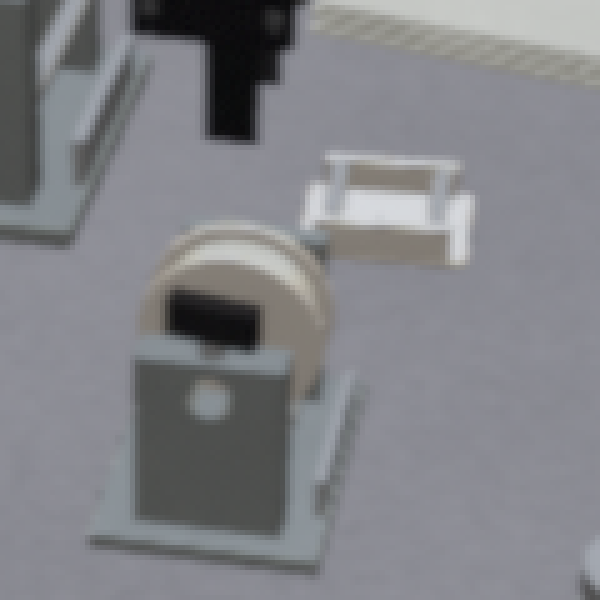

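Reel is on the rails, upright between the cheeks (hole at (208,400) in the crop shows white). Next, the spindle.

Run:
```python
from vis import *
from rob import *
p=np.array([.5558,-.2684,.0092]);R=tool(.068,p,YAW-.068)
gripper_to(.05)
reach(p+[0,0,.12],R);move_straight(p,.12);st("down")
gripper_to(.015,40);st("grip")
move_straight(p+[0,0,.14],.15);st("up")
R2=Rz(YAW-.068)@get_state()["ee_rot"]
q=D(0,-.258,.085-.0178)
reach(q+[0,0,.08],R2);move_straight(q,.15);st("pre")
t=read_camera("top");s=read_camera("scene");cv2.imwrite("pics/t3.png",t[:,:,::-1]);cv2.imwrite("pics/s3.png",s[:,:,::-1])
a=s[190:330,260:390][:,:,::-1];b=t[195:275,290:420][:,:,::-1]
cv2.imwrite("pics/m3.png",np.hstack([cv2.resize(x,(400,int(400*x.shape[0]/x.shape[1])),interpolation=2)[:430] if 0 else cv2.copyMakeBorder(cv2.resize(x,(400,int(400*x.shape[0]/x.shape[1])),interpolation=2),0,440-int(400*x.shape[0]/x.shape[1]),0,0,0) for x in(a,b)]))
```

```text
down t14.07 [ 0.5562 -0.2686  0.0099] F [ 0.499   0.5294 -0.5126] T [-0.0266 -0.0882 -0.0241] gap0.0501 gf0.0
grip t14.62 [ 0.5557 -0.2684  0.0094] F [-1.6235  0.1352  3.0647] T [0.034  0.2526 0.0941] gap0.0247 gf39.8
up t15.70 [ 0.5555 -0.2682  0.1483] F [ 0.2665 -0.9259 -0.6003] T [ 0.003 -0.124  0.008] gap0.0250 gf39.7
pre t17.01 [ 0.5802 -0.128   0.0676] F [ 0.4223  0.3908 -0.1889] T [-0.0556 -0.1298  0.0146] gap0.0247 gf39.7
```

View pics/m3.png

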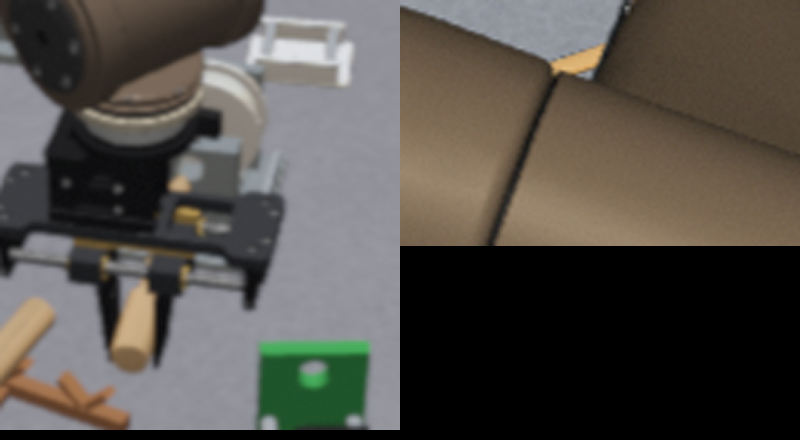

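Run:
```python
from vis import *
from rob import *
for y in(-.286,-.088): print(proj("scene",D(0,y,.085)))
s=cv2.imread("pics/s3.png");h=cv2.cvtColor(s,cv2.COLOR_BGR2HSV)
m=((h[:,:,0]<25)&(h[:,:,1]>80)&(s[:,:,2]>90)).astype(np.uint8)*255
for r in((292,275,315,312),(308,245,326,257)):
    c=blob(m,r);print(cv2.boundingRect(c),c.reshape(-1,2).mean(0))
c=blob(m,(292,275,315,312)).reshape(-1,2)
for y in range(278,312,4): k=c[c[:,1]==y][:,0];print(y,k.min() if len(k) else None,k.max() if len(k) else None)
for y in(-.286,-.262): print([proj("scene",D(x,y,.085)) for x in(-.013,.013)])
```

```text
[299.795  307.1173]
[319.2817 249.7938]
(296, 281, 15, 30) [303.8154 295.9692]
(315, 249, 7, 3) [317.5714 250.1429]
278 None None
282 306 307
286 303 310
290 301 310
294 298 309
298 297 309
302 296 309
306 296 307
310 302 303
[array([293.4165, 306.2144]), array([306.1973, 308.0225])]
[array([296.1331, 298.5265]), array([308.7285, 300.2785])]
```

Run:
```python
from vis import *
from rob import *
t=cv2.imread("pics/t3.png");h=cv2.cvtColor(t,cv2.COLOR_BGR2HSV)
m=((h[:,:,0]<25)&(h[:,:,1]>90)&(t[:,:,2]>150)).astype(np.uint8)
for x in range(338,360,2):
    k=np.where(m[195:235,x])[0]+195
    if len(k): print(x,k.min(),k.max())
for y in np.arange(-.2,-.08,.02): print(y,[proj("top",D(x,y,.085)) for x in(-.008,0,.008)])
st()
```

```text
340 215 218
342 214 217
344 213 218
346 213 218
348 212 217
350 212 217
352 211 216
354 210 214
-0.2 [array([370.2887, 210.8256]), array([369.2211, 207.7145]), array([368.155 , 204.6095])]
-0.18000000000000002 [array([362.3936, 213.3636]), array([361.3323, 210.2478]), array([360.2726, 207.138 ])]
-0.16000000000000003 [array([354.4838, 215.9071]), array([353.429 , 212.7868]), array([352.3758, 209.6724])]
-0.14000000000000004 [array([346.561 , 218.4557]), array([345.5128, 215.3311]), array([344.4662, 212.2124])]
-0.12000000000000005 [array([338.6268, 221.0089]), array([337.5852, 217.8801]), array([336.5454, 214.7573])]
-0.10000000000000006 [array([330.6828, 223.5661]), array([329.648 , 220.4334]), array([328.6149, 217.3067])]
 t17.11 [ 0.5804 -0.1278  0.0682] F [-0.5866 -0.368  -0.3948] T [ 0.0005 -0.0926  0.0504] gap0.0249 gf39.7
```

Run:
```python
from rob import *
yd=Rz(YAW)@[0,1,0];xd=Rz(YAW)@[1,0,0]
y=-.258;log=[]
while y<-.0925:
    y+=.01 if y<-.115 else .0025
    move_straight(D(0,y,.0672),.1);dwell(.05);F=get_state()["force"];log.append((round(y,4),round(F@xd,1),round(F@yd,1),round(F[2],1)))
    if abs(F@yd)>(12 if y<-.12 else 15) or np.linalg.norm(F)>25: break
print(log);st("end")
```

```text
[(-0.248, np.float64(0.1), np.float64(-0.2), np.float64(-0.8)), (-0.238, np.float64(-0.8), np.float64(-0.4), np.float64(-0.8)), (-0.228, np.float64(0.1), np.float64(-1.1), np.float64(-1.4)), (-0.218, np.float64(0.7), np.float64(0.7), np.float64(-0.9)), (-0.208, np.float64(0.6), np.float64(-0.3), np.float64(-1.0)), (-0.198, np.float64(0.5), np.float64(-0.3), np.float64(-0.7)), (-0.188, np.float64(0.8), np.float64(-0.4), np.float64(-0.8)), (-0.178, np.float64(-1.2), np.float64(0.9), np.float64(-0.2)), (-0.168, np.float64(0.5), np.float64(1.2), np.float64(-0.3)), (-0.158, np.float64(-0.7), np.float64(0.3), np.float64(0.2)), (-0.148, np.float64(-0.6), np.float64(-0.5), np.float64(-0.5)), (-0.138, np.float64(-0.0), np.float64(0.3), np.float64(-0.4)), (-0.128, np.float64(-0.3), np.float64(-0.5), np.float64(0.2)), (-0.118, np.float64(0.0), np.float64(0.1), np.float64(-0.8)), (-0.108, np.float64(0.2), np.float64(0.0), np.float64(0.0)), (-0.1055, np.float64(-0.1), np.float64(0.1), np.float64(-0.1)), (-0.103, np.float64(-0.2), np.float64(0.8), np.float64(-1.6)), (-0.1005, np.float64(-0.5), np.float64(-5.0), np.float64(-0.6)), (-0.098, np.float64(-7.5), np.float64(-20.9), np.float64(1.0))]
end t22.81 [0.5278 0.0216 0.0674] F [ -0.2096 -22.2222   0.9943] T [-3.9661 -0.1135  0.1715] gap0.0248 gf40.0
```

Run:
```python
from vis import *
from rob import *
gripper_to(.05);st("rel")
q=get_state()["ee_pos"];move_straight(q+[0,0,.12],.2)
p=D(0,-.056,.109);tk=YAW-.18
R=tool(tk+np.pi/2,p,-1.3);reach(D(0,-.056,.19),R)
t=read_camera("top");s=read_camera("scene");cv2.imwrite("pics/t4.png",t[:,:,::-1]);cv2.imwrite("pics/s4.png",s[:,:,::-1])
for n,im in(("scene",s),("top",t)):
    h=cv2.cvtColor(im,cv2.COLOR_RGB2HSV);m=((h[:,:,0]<25)&(h[:,:,1]>70)&(im[:,:,0]>100)).astype(np.uint8)*255
    e=[proj(n,D(0,y,.083)) for y in(-.126,-.066,.058,.072)];print(n,"expect end/shoulder/plain/tip",e)
    for a,b in((0,1),(2,3)):
        c0=(e[a]+e[b])/2;r=14 if a==0 else 7
        try:
            c=blob(m,tuple(int(v) for v in(c0[0]-r,c0[1]-r,c0[0]+r,c0[1]+r)));print(cv2.boundingRect(c),c.reshape(-1,2).mean(0))
        except ValueError: print("none")
```

```text
rel t23.47 [0.5273 0.0239 0.0672] F [-0.1636  0.5842  0.5602] T [ 0.0199 -0.1322  0.0211] gap0.0498 gf0.0
scene expect end/shoulder/plain/tip [array([315.8895, 260.4918]), array([321.1657, 244.9383]), array([330.9932, 215.9552]), array([332.0208, 212.9236])]
(311, 241, 16, 24) [318.7719 252.3158]
none
top expect end/shoulder/plain/tip [array([339.9513, 217.2627]), array([316.162 , 224.9179]), array([266.8975, 240.8029]), array([261.34  , 242.5975])]
(314, 207, 28, 28) [330.1028 218.2617]
(258, 234, 8, 11) [260.2143 237.9286]
```

Run:
```python
from vis import *
from rob import *
p=D(0,-.056,.109)
gripper_to(.04);move_straight(p,.12);st("down")
gripper_to(.004,20);st("grip")
R=get_state()["ee_rot"];print("bar angle now (world)",np.arctan2(R[1,1],R[0,1]))
for a in list(np.arange(.15,.95,.2))+list(np.arange(.95,1.3,.05)):
    reach(p,Rz(-a)@R);dwell(.05);s=get_state();print(round(a+.18,2),s["wrist_torque"][2].round(3),s["force"].round(1),s["gripper_force"])
    if abs(s["wrist_torque"][2])>1.5: break
st()
```

```text
down t26.80 [0.5138 0.0634 0.1095] F [-0.1369 -1.2514  0.5492] T [ 0.1318 -0.1144 -0.0149] gap0.0402 gf0.0
grip t27.38 [0.5136 0.0632 0.1092] F [-0.0536 -2.5235  3.8764] T [-0.4608 -0.0632  0.1085] gap0.0119 gf20.0
bar angle now (world) 1.726040957919831
0.33 -0.027 [-0.9 -6.9  3.5] 20.001164039131254
0.53 -0.031 [ -0.7 -10.7   3.8] 20.000466044875793
0.73 -0.041 [ -0.8 -14.    5.4] 19.999692494270676
0.93 -0.042 [ -3.3 -18.4   5.1] 20.000227326968698
1.13 -0.03 [ -5.  -21.3   8. ] 20.001619348422537
1.18 -0.037 [ -5.1 -21.1   7.5] 20.00131001450427
1.23 0.023 [ -3.8 -21.9   7.7] 20.00092256179414
1.28 0.022 [ -5.9 -23.2   8. ] 20.001095328152587
1.33 0.007 [ -5.6 -23.5   8.1] 20.0013368863074
1.38 0.043 [ -7.9 -24.6   8.2] 20.001898591690406
1.43 0.063 [ -7.1 -23.8   9.9] 20.002663981467776
1.48 0.114 [ -7.8 -24.9   9.5] 20.003685176125146
 t31.23 [0.5122 0.0609 0.1092] F [ -7.7823 -24.9423   9.4966] T [-4.5562  1.3628  0.1143] gap0.0116 gf20.0
```

Run:
```python
from vis import *
from rob import *
gripper_to(.03);q=get_state()["ee_pos"];move_straight(q+[0,0,.12],.2);st("up")
reach(np.array([.35,-.40,.3]),get_state()["ee_rot"]);st()
t=read_camera("top");s=read_camera("scene");cv2.imwrite("pics/t5.png",t[:,:,::-1]);cv2.imwrite("pics/s5.png",s[:,:,::-1])
e=proj("top",D(0,-.056,.13)).astype(int)
k=blob(((t.max(2)<90)*255).astype(np.uint8),(e[0]-14,e[1]-14,e[0]+14,e[1]+14));print(cv2.minAreaRect(k))
o=cv2.fitLine(k,cv2.DIST_L2,0,.01,.01).ravel();A,B=[on("top",o[2:]+f*o[:2],.13) for f in(-8,8)];d=A-B
print("knob",(YAW-np.arctan2(d[1],d[0]))%np.pi)
a=cv2.resize(s[180:280,280:380],(400,400),interpolation=2);b=cv2.resize(t[190:290,250:350],(400,400),interpolation=2)
cv2.imwrite("pics/m5.png",np.hstack([a,b])[:,:,::-1])
```

```text
up t32.55 [0.5131 0.0636 0.2281] F [ 0.9295  0.6312 -0.731 ] T [ 0.0152 -0.1223 -0.0197] gap0.0300 gf0.0
 t34.36 [ 0.3505 -0.3994  0.2998] F [-0.8078  0.2229 -0.3584] T [ 0.0437 -0.1022  0.0267] gap0.0298 gf0.0
((311.9292297363281, 223.87265014648438), (6.507614612579346, 18.842945098876953), 60.945396423339844)
knob 1.355022869852602
```

View pics/m5.png

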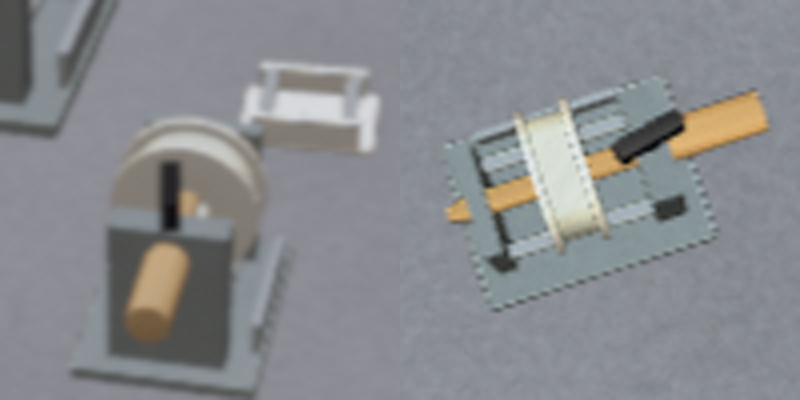

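The picture shows the reel upright between the cheeks. The spindle's shoulder is on the clamp cheek (≈(672,145) in the crop) and its tip is out of the plain cheek, where it should be (≈(445,210)). The knob reads about 1.36 rad, past the 1.1–1.2 rad where the shoe meets the spindle, and the torque rose after 1.2. I'm handing it in.

```bash
python3 -c "
from bench import *
print(close_job())"
```

```text
the job is handed in; nothing more can be done
None
```

The job is handed in (no verdict was returned): the reel is on the rails, the spindle is fully home through both cheeks and the core, and the knob is clamped at about 1.36 rad by camera; shoe force was not measured directly, only inferred from the knob angle and rising torque.

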